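# Press the window tin's lid home round its rim

## Robot

A 6-joint arm with a two-finger parallel gripper is mounted at the origin on the work surface. World frame = base frame: x ahead of the robot, y to its left, z up, the work surface at z = 0. Lengths are in m, angles in degrees, forces in N, time in s.
With the tool pointing down it reaches from about 0.25 to 0.725 m from the base axis. Payload 9.7 kg.
Tool frame: the origin (TCP) lies midway between the tips of the shut fingers; the grasp point (between the pads) lies 19 mm behind it; z points along the fingers, y is the line along which they close (so a half turn about z gives the same grasp; the last joint's range is limited). The gripper opens to 85 mm and grips with 20 to 120 N. Pads are 22 mm wide; open, the fingers measure 114 mm over their backs; the gripper's body (76 mm by 85 mm) begins 54 mm behind the grasp point. The pads swing forward as they close: fully open they stand 13 mm farther back than shut.
Start: joints at [-74.427, 4.979, 10.078, 95.1, 0, 90], TCP at [0.148, -0.53, 0.231] pointing down, gripper open.
Joint ranges: [-179.16, 179.16], [-48.56, 103.87], [-65.8, 70.77], [-126.05, 130.52], [-82.76, 87.17], [-180, 180]. Speed limits (degrees/s): [127.2, 127.2, 147.25, 180, 180, 180].

## Interface

Orientations are given as [roll, pitch, yaw] about the fixed x, y, z axes, in that order (R = Rz(yaw) Ry(pitch) Rx(roll)).
In Python, from workcell import bot gives the robot as it stands.
- The arm moves only by the shell command python3 -m crank 'ROWS' [FORCE]. ROWS is JSON, a list of rows, each an object with "gripper": the finger opening in mm, from 0 to 85.4; "travel": the shift along the tool's x, y, z in mm, a list of three; "twist": the turn, a rotation vector about the tool's x, y, z in rad, a list of three. In form: [{"gripper": gripper, "travel": [tx, ty, tz], "twist": [rx, ry, rz]}, ...]. A call has 1 to 12 rows; each row shifts and turns the commanded pose from where the row before left it, along the tool's axes as they then stand; what a row does not reach is not made up. A row lasts 1/8 s, in which the tool goes at most 62.5 mm and 10.7 degrees, less where a joint would pass 70% of its speed; a pose out of reach is approached as far as the arm can. A call is refused whole if a number of a shift passes 62.5 or a number of a turn 0.188, either way. A call with a gripper value outside its range is refused whole. The fingers move at their own pace and stop on an object; FORCE is the grip in N (left out, the last holds). Time passes only in rows, so rows that do not move let the fingers close. It gives the time, the measured TCP pose, the force, the opening and the grip force at its end, in the units of the state.
- bot.get_obs(): the state, without advancing time (a new reading comes with each control period).
- bot.camera(name): name is "scene" or "top" or "wrist"; returns the picture (400x640x3 uint8, red, green, blue); there is no depth.
- bot.calibration(name): a dict with "vfov" (degrees; the focal length in pixels is half the picture's height over the tangent of half this angle, whatever the lens; pixels are square), "cx", "cy" (the principal point, pixels), "camera_from_world" (4x4, takes a point from world to camera coordinates). Camera axes: x right, y down, z forward; pixel columns grow to the right and rows downward; lengths in m; the calibration is good to about 2 mm. A picture is of the moment at which its call begins: read the wrist's pose just before it. calibration takes no time and is no camera call; for the wrist camera it gives the pose at the moment of the call.
- bot.job_done(): hands the job in; it is judged then, once.
The state is a dict: "time": time; "q": joint angles; "qd": joint speeds; "joint_efforts": joint torques, N m; "ee_pos": TCP position; "tcp_rot": TCP orientation; "wrist_force": force on the tool from outside, world axes, zero at the start; "torque": the same for the moment, N m; "opening": finger opening in m; "grasp_force": force on a finger pad.
Only numpy, scipy, OpenCV 4.12 (cv2) and the standard library are available. Lean on these libraries where they do the work, as an engineer would, in place of code of your own. Each camera call takes 0.05 s, during which the arm holds its last target. There are 200 camera calls.

## Task

The slip-on lid of the big round window tin sits crooked and half on. Starting at the red dot, run your closed fingertips clockwise (seen from above) all the way round the metal rim of the lid, pressing it down lightly as you go, until you are back at the dot and the lid is fully home all the way round. Keep off the glass in the middle, do not force, lift or shove the tin, and leave the other things where they are.

Things in the scene. Friction and masses are not known exactly. Their poses are not given: they have to be found in the camera images.
- tin: Round teal specimen tin holding dry shells, 176 mm across, standing loose on the bench, about 1.5 kg. Origin: centre of its underside, on the bench; z up. It turns with its lid: its x axis points to the side where the red dot is. A brass neck shows between lid and tin where the lid is not home.
- lid: The tin's bare aluminium slip-on lid, 176 mm across, skirt 20 mm deep, flat metal rim 40 to 88 mm from its centre. Origin: lid centre, level with the rim's top face. It can sink and rock on the neck, not turn. Fully home it is level with its origin 75 mm above the bench; at the start its centre stands 4 to 9 mm higher and it is tilted, the rim 2 to 11 mm above home.
- window: Thin domed glass window in the middle of the lid, 80 mm across, standing 1.5 mm above the rim's top face at its edge and 4 mm at its middle; not to be touched. Origin: its centre, level with the rim's top face.
- dot (a point): Red sticker dot, 16 mm across, on the top face of the lid's rim, 68 mm from the lid's centre: start and finish of the round. The lid fits tightly and stays where it is left: pressed here or elsewhere on the rim, that side goes down at about 5 to 7 N while the far side stays up, until it lands on a hardly yielding shoulder; a side that has landed must not be pressed harder to make the rest follow. More than 35 N dents the lid.
- rim60 (a point): Point on the top face of the lid's rim, 68 mm from the lid's centre, 60 degrees clockwise from the dot seen from above.
- rim120 (a point): Point on the top face of the lid's rim, 68 mm from the lid's centre, 120 degrees clockwise from the dot seen from above.
- rim180 (a point): Point on the top face of the lid's rim, 68 mm from the lid's centre, 180 degrees clockwise from the dot seen from above.
- rim240 (a point): Point on the top face of the lid's rim, 68 mm from the lid's centre, 240 degrees clockwise from the dot seen from above.
- rim300 (a point): Point on the top face of the lid's rim, 68 mm from the lid's centre, 300 degrees clockwise from the dot seen from above.
- jar: Bystander: amber glass jar with black cap, 76 mm across, 110 mm tall. Origin: centre of its underside.
- vial: Bystander: small glass vial with white cap, 30 mm across, 70 mm tall. Origin: centre of its underside.
- small_tin: Bystander: small closed window tin, 86 mm across, 40 mm tall. Origin: centre of its underside.
- forceps: Bystander: steel forceps, 125 mm long, 6 mm high, lying flat along their own x. Origin: under their middle.
There are look-alikes about, which are no part of the job. What is shaped like the tin but brown, pink or purple is not meant.

How it is judged (in metres and radians):
On the way, in this order (a step that is already met when the one before it is completed fails the run):
1. a fingertip rests on the lid's rim at the red dot (horizontal distance between the grasp point and dot below 0.03 m and contact force between the fingers and lid above 0.2 N), for 0.05 s.
2. still on the rim, it has come 60 degrees clockwise round from the dot (horizontal distance between the grasp point and rim60 below 0.03 m and contact force between the fingers and lid above 0.2 N), for 0.05 s.
3. still on the rim, it has come 120 degrees clockwise round from the dot (horizontal distance between the grasp point and rim120 below 0.03 m and contact force between the fingers and lid above 0.2 N), for 0.05 s.
4. still on the rim, it has come 180 degrees clockwise round from the dot (horizontal distance between the grasp point and rim180 below 0.03 m and contact force between the fingers and lid above 0.2 N), for 0.05 s.
5. still on the rim, it has come 240 degrees clockwise round from the dot (horizontal distance between the grasp point and rim240 below 0.03 m and contact force between the fingers and lid above 0.2 N), for 0.05 s.
6. still on the rim, it has come 300 degrees clockwise round from the dot (horizontal distance between the grasp point and rim300 below 0.03 m and contact force between the fingers and lid above 0.2 N), for 0.05 s.
7. it is back at the red dot, still on the rim (all of step 1), for 0.05 s.
At the end, for the whole second after the job is handed in: The lid is home: at the dot and every 60 degrees round, its rim is within 1.5 mm of its seated height; the tin stands upright and still on the bench. On the way the closed fingertips, within 30 mm of each of these rim points, touched it there clockwise, from dot to dot (z of each of dot, rim60, rim120, rim180, rim240, rim300 in the frame of tin below 0.0765 m and height (world z) of tin below 0.003 m and angle between tin's own z axis and vertical below 0.03 rad and linear speed of each of tin, lid below 0.01 m/s).
It fails at once if the glass window is touched (contact force between any of the fingers, the arm and window above 0.3 N).
It fails at once if the lid is forced: pressed with more than 35 N (contact force between the fingers and lid above 35 N).
It fails at once if the lid is pulled up (centre more than 12 mm above home), or the tin lifted or tipped (z of lid in the frame of tin above 0.087 m or height (world z) of tin above 0.006 m or angle between tin's own z axis and vertical above 0.15 rad).
It fails at once if the tin is shoved more than 30 mm (distance of tin from where it was at the start of the episode above 0.03 m).
It fails at once if one of the other things is moved more than 15 mm (distance of any of jar, vial, small_tin, forceps from where it was at the start of the episode above 0.015 m).
It also fails if it takes over 72 s, if anything falls off the work surface, if the arm or the gripper's body presses on something with over 40 N, if the wrist force passes 120 N, or if a joint passes its speed limit or range.

## Working session

There is one attempt and no reset: what is moved stays moved. The work goes in short steps, Python scripts to look and compute and a shell command to move; the robot and the scene stay as the last step left them, time stands still between calls to the robot, and variables do not carry over. Pictures are saved under pics/ and viewed, at most 10 in all, crops included, and the job is handed in when it is done.

```bash
mkdir -p pics; ls
python3 - <<'E'
from workcell import bot
import cv2, numpy as np
o=bot.get_obs(); print({k:np.round(v,3).tolist() if not isinstance(v,float) else v for k,v in o.items()})
a=bot.camera("top"); b=bot.camera("scene")
cv2.imwrite("pics/top.png",a[:,:,::-1]); cv2.imwrite("pics/scene.png",b[:,:,::-1])
for n in("top","scene","wrist"): print(n,bot.calibration(n))
E
```

```text
pics
{'time': 0.0, 'q': [-74.428, 5.013, 10.032, 95.099, 0.001, 89.999], 'qd': [-0.092, 0.023, -0.084, 0.001, 0.069, -0.053], 'joint_efforts': [0.001, -52.04, 46.48, 0.017, 0.0, 0.0], 'ee_pos': [0.148, -0.53, 0.231], 'tcp_rot': [-179.92, -0.001, 15.572], 'wrist_force': [0.291, 0.366, -0.665], 'torque': [0.003, 0.062, -0.057], 'grasp_force': 0.0, 'opening': 0.08568619932390402}
top {'vfov': 49.796196847438125, 'cx': 322.3147924544544, 'cy': 202.36120186746365, 'camera_from_world': array([[ 0.01994061, -0.99979234, -0.00420064, -0.00315206],
       [-0.98154563, -0.01877712, -0.19030395,  0.53882008],
       [ 0.19018555,  0.0079179 , -0.98171623,  1.1139727 ],
       [ 0.        ,  0.        ,  0.        ,  1.        ]])}
scene {'vfov': 53.639776772749954, 'cx': 328.8114062369248, 'cy': 205.7406471188332, 'camera_from_world': array([[-0.80806474,  0.58904969,  0.00719969,  0.42546817],
       [ 0.45719649,  0.63480048, -0.62289624, -0.20492874],
       [-0.3714872 , -0.50004882, -0.78227133,  1.22285125],
       [ 0.        ,  0.        ,  0.        ,  1.        ]])}
wrist {'vfov': 70.05917309692403, 'cx': 318.5860830313481, 'cy': 205.38969898247842, 'camera_from_world': array([[ 0.26839517, -0.96330715, -0.00183551, -0.54961785],
       [-0.92477356, -0.25819161,  0.27951914, -0.03705214],
       [-0.2697367 , -0.07332416, -0.96013837,  0.3792317 ],
       [ 0.        ,  0.        ,  0.        ,  1.        ]])}
```

View pics/top.png

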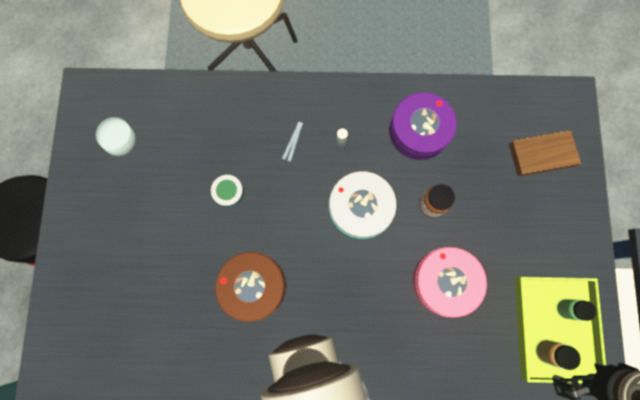

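View pics/scene.png

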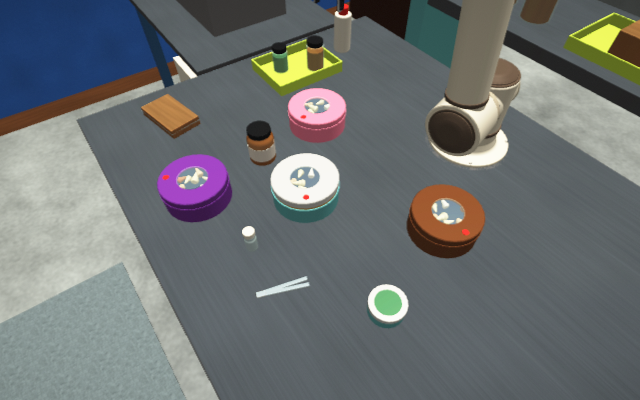

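Lid candidates in the top view: brown (250,287), pink (451,283), purple (424,124) and white/aluminium on teal (363,204). In the scene view the last one is at (305,185). Only that one has a bare metal lid and a teal body, so it is the one meant. I'll measure it now and confirm it in one crop.

```bash
cat > h.py <<'E'
import numpy as np, cv2
from workcell import bot
def cam(n):
    c=bot.calibration(n); f=200/np.tan(np.radians(c["vfov"]/2)); return c,f
def ray(c,f,uv):
    T=np.array(c["camera_from_world"]); R=T[:3,:3]
    d=R.T@np.array([(uv[0]-c["cx"])/f,(uv[1]-c["cy"])/f,1]); return -R.T@T[:3,3],d/np.linalg.norm(d)
def plane(c,f,uv,z):
    o,d=ray(c,f,uv); return o+d*(z-o[2])/d[2]
def tri(rs):
    A=sum(np.eye(3)-np.outer(d,d) for o,d in rs); b=sum((np.eye(3)-np.outer(d,d))@o for o,d in rs)
    return np.linalg.solve(A,b)
E
python3 - <<'E'
from h import *
R={}
for n,(u,v) in dict(top=(363,204),scene=(305,183)).items():
    im=cv2.imread(f"pics/{n}.png"); x0,y0=u-55,v-50
    cr=im[y0:y0+100,x0:x0+110]; hsv=cv2.cvtColor(cr,cv2.COLOR_BGR2HSV)
    red=((hsv[...,1]>130)&((hsv[...,0]<8)|(hsv[...,0]>172))&(hsv[...,2]>120)).astype(np.uint8)
    k,l,s,ce=cv2.connectedComponentsWithStats(red)
    reds=[(ce[i]+[x0,y0],s[i,4]) for i in range(1,k)]
    wh=((hsv[...,1]<50)&(hsv[...,2]>150)).astype(np.uint8)
    C=max(cv2.findContours(wh,cv2.RETR_EXTERNAL,cv2.CHAIN_APPROX_NONE)[0],key=cv2.contourArea)
    e=cv2.fitEllipse(cv2.convexHull(C)); ctr=np.array(e[0])+[x0,y0]
    print(n,"lid",ctr.round(1),np.round(e[1],1),"reds",[(p.round(1),a) for p,a in reds])
    c,f=cam(n); i=np.argmin([np.linalg.norm(p-(np.array([341,190]) if n=="top" else [306,197])) for p,_ in reds])
    R[n]=(ray(c,f,ctr),ray(c,f,reds[i][0]))
    print(plane(c,f,ctr,.08).round(4),plane(c,f,reds[i][0],.08).round(4))
    cv2.imwrite(f"pics/c_{n}.png",cv2.resize(cr,None,fx=3.5,fy=3.5))
L=tri([R[n][0] for n in R]);D=tri([R[n][1] for n in R]); print("lid",L.round(4),"dot",D.round(4),np.linalg.norm((L-D)[:2]))
cv2.imwrite("pics/c.png",np.hstack([cv2.imread("pics/c_top.png"),cv2.imread("pics/c_scene.png")]))
E
```

```text
top lid [362.4 204. ] [66.3 67.8] reds [(array([340.6, 189.4]), np.int32(13))]
[ 0.5308 -0.0985  0.08  ] [ 0.5693 -0.0407  0.08  ]
scene lid [304.6 178.2] [50.8 69.5] reds [(array([305.8, 196.7]), np.int32(19))]
[ 0.5347 -0.0946  0.08  ] [ 0.5666 -0.0417  0.08  ]
lid [ 0.532  -0.099   0.0743] dot [ 0.5682 -0.0402  0.0829] 0.06908989049622635
```

View pics/c.png

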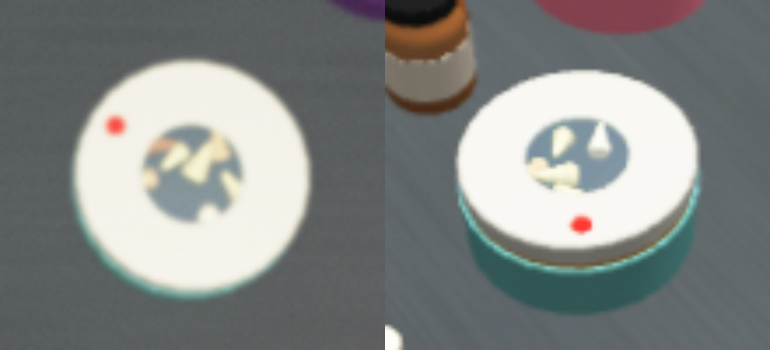

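The enlarged crop shows the bare metal lid on the teal body, with the dot at top (340.6,189.4). The lid centre is about (0.531, -0.0985), and the dot comes out 69 mm from it at about 56° (68 mm expected), with plausible heights. Moving over.

```bash
python3 -m crank '[{"gripper":0,"travel":[0,0,0],"twist":[0,0,0.136]},{"gripper":0,"travel":[0,0,0],"twist":[0,0,0.136]},{"gripper":0,"travel":[40,-46.5,0],"twist":[0,0,0]},{"gripper":0,"travel":[40,-46.5,0],"twist":[0,0,0]},{"gripper":0,"travel":[40,-46.5,0],"twist":[0,0,0]},{"gripper":0,"travel":[40,-46.5,0],"twist":[0,0,0]},{"gripper":0,"travel":[40,-46.5,0],"twist":[0,0,0]},{"gripper":0,"travel":[40,-46.5,0],"twist":[0,0,0]},{"gripper":0,"travel":[40,-46.5,0],"twist":[0,0,0]},{"gripper":0,"travel":[40,-46.5,0],"twist":[0,0,0]},{"gripper":0,"travel":[40,-46.5,0],"twist":[0,0,0]},{"gripper":0,"travel":[40,-46.5,0],"twist":[0,0,0]}]' 40; python3 -m crank '[{"gripper":0,"travel":[0,0,0],"twist":[0,0,0]}]'
```

```text
time: 1.6
ee_pos: [0.5487, -0.063, 0.231]
tcp_rot: [180.0, 0.0, 0.0]
wrist_force: [0.6, -0.6, 0.2]
opening: -0.0
grasp_force: 0.0
time: 1.72
ee_pos: [0.5493, -0.0617, 0.2297]
tcp_rot: [-180.0, 0.1, 0.3]
wrist_force: [-0.0, 0.4, 0.1]
opening: 0.0
grasp_force: 0.0
```

Run:
```python
from h import *
c,f=cam("wrist"); im=bot.camera("wrist")[:,:,::-1].copy(); cv2.imwrite("pics/w1.png",im)
hsv=cv2.cvtColor(im,cv2.COLOR_BGR2HSV)
red=((hsv[...,1]>130)&((hsv[...,0]<8)|(hsv[...,0]>172))&(hsv[...,2]>120)).astype(np.uint8)
k,l,s,ce=cv2.connectedComponentsWithStats(red)
for i in range(1,k):
    if s[i,4]>30: print("red",ce[i],s[i,4],plane(c,f,ce[i],.083).round(4))
```

```text
red [298.61842105 175.28947368] 152 [ 0.5672 -0.0414  0.083 ]
red [519.29230769 312.66153846] 130 [ 0.4036 -0.3008  0.083 ]
red [ 70.53658537 360.07317073] 123 [0.3309 0.2492 0.083 ]
```

View pics/w1.png

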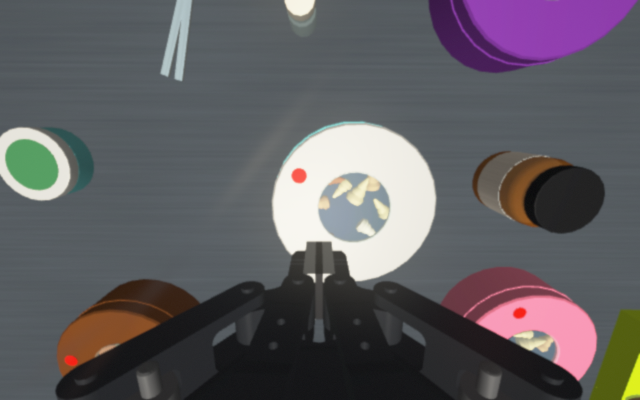

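The wrist view shows the dot at (299,175), which gives (0.567,-0.041) and agrees with the first fix. The jar and the other things are clear of the rim path. Descending over the dot.

```bash
python3 -m crank '[{"gripper":0,"travel":[10,-10,40],"twist":[0,0,0]},{"gripper":0,"travel":[8,-10,40],"twist":[0,0,0]},{"gripper":0,"travel":[0,0,40],"twist":[0,0,0]},{"gripper":0,"travel":[0,0,10],"twist":[0,0,0]},{"gripper":0,"travel":[0,0,0],"twist":[0,0,0]},{"gripper":0,"travel":[0,0,0],"twist":[0,0,0]}]'
```

```text
time: 2.52
ee_pos: [0.5665, -0.0454, 0.1034]
tcp_rot: [180.0, -0.2, -0.0]
wrist_force: [-0.0, -0.2, -0.0]
opening: -0.0002
grasp_force: 0.0
```

```bash
python3 -m crank '[{"gripper":0,"travel":[1.5,-4,7],"twist":[0,0,0]},{"gripper":0,"travel":[0,0,6],"twist":[0,0,0]},{"gripper":0,"travel":[0,0,2],"twist":[0,0,0]},{"gripper":0,"travel":[0,0,0],"twist":[0,0,0]}]'; for i in 1 2 ; do python3 -m crank '[{"gripper":0,"travel":[0,0,2],"twist":[0,0,0]},{"gripper":0,"travel":[0,0,0],"twist":[0,0,0]}]'|egrep 'ee_pos|wrist_f'; done
```

```text
time: 3.02
ee_pos: [0.5671, -0.0409, 0.0861]
tcp_rot: [-180.0, 0.0, -0.0]
wrist_force: [-0.2, 0.3, 0.4]
opening: 0.0002
grasp_force: 0.0
ee_pos: [0.5672, -0.0409, 0.0842]
wrist_force: [0.3, -0.1, 1.1]
ee_pos: [0.5672, -0.0409, 0.0821]
wrist_force: [0.1, -0.8, 0.1]
```

```bash
for i in 1 2 3 4 5; do python3 -m crank '[{"gripper":0,"travel":[0,0,1],"twist":[0,0,0]},{"gripper":0,"travel":[0,0,0],"twist":[0,0,0]}]'|egrep 'ee_pos|wrist_f'; done
```

```text
ee_pos: [0.5673, -0.0409, 0.0816]
wrist_force: [-1.4, -0.4, 4.1]
ee_pos: [0.5673, -0.0408, 0.0807]
wrist_force: [-1.5, 0.5, 5.2]
ee_pos: [0.5673, -0.0408, 0.0796]
wrist_force: [-2.5, 1.1, 5.8]
ee_pos: [0.5673, -0.0408, 0.0786]
wrist_force: [-1.8, 0.4, 5.4]
ee_pos: [0.5673, -0.0408, 0.0776]
wrist_force: [-2.3, 0.9, 5.2]
```

```bash
for i in 1 2 3 4; do python3 -m crank '[{"gripper":0,"travel":[0,0,0.6],"twist":[0,0,0]},{"gripper":0,"travel":[0,0,0],"twist":[0,0,0]}]'|egrep 'ee_pos|wrist_f'; done
```

```text
ee_pos: [0.5673, -0.0408, 0.0771]
wrist_force: [-2.8, -0.6, 4.2]
ee_pos: [0.5672, -0.0408, 0.0765]
wrist_force: [-2.3, 0.4, 5.3]
ee_pos: [0.5673, -0.0408, 0.0759]
wrist_force: [-2.6, 0.5, 6.0]
ee_pos: [0.5673, -0.0408, 0.0753]
wrist_force: [-3.6, 1.1, 5.8]
```

```bash
python3 -m crank '[{"gripper":0,"travel":[0,0,0.4],"twist":[0,0,0]},{"gripper":0,"travel":[0,0,0],"twist":[0,0,0]}]'|egrep 'ee_pos|wrist_f'
python3 - <<'E'
import numpy as np
a=np.radians(57.5-5*np.arange(73)); x=68.5*np.cos(a);y=-68.5*np.sin(a)
d=np.c_[np.diff(x),np.diff(y)]
for i in range(0,72,6): print(i*5,d[i:i+6].round(1).tolist())
E
```

```text
ee_pos: [0.5673, -0.0408, 0.0749]
wrist_force: [-2.4, 0.3, 5.5]
0 [[4.9, 3.4], [4.6, 3.8], [4.2, 4.2], [3.8, 4.6], [3.4, 4.9], [3.0, 5.2]]
30 [[2.5, 5.4], [2.0, 5.6], [1.5, 5.8], [1.0, 5.9], [0.5, 6.0], [0.0, 6.0]]
60 [[-0.5, 6.0], [-1.0, 5.9], [-1.5, 5.8], [-2.0, 5.6], [-2.5, 5.4], [-3.0, 5.2]]
90 [[-3.4, 4.9], [-3.8, 4.6], [-4.2, 4.2], [-4.6, 3.8], [-4.9, 3.4], [-5.2, 3.0]]
120 [[-5.4, 2.5], [-5.6, 2.0], [-5.8, 1.5], [-5.9, 1.0], [-6.0, 0.5], [-6.0, 0.0]]
150 [[-6.0, -0.5], [-5.9, -1.0], [-5.8, -1.5], [-5.6, -2.0], [-5.4, -2.5], [-5.2, -3.0]]
180 [[-4.9, -3.4], [-4.6, -3.8], [-4.2, -4.2], [-3.8, -4.6], [-3.4, -4.9], [-3.0, -5.2]]
210 [[-2.5, -5.4], [-2.0, -5.6], [-1.5, -5.8], [-1.0, -5.9], [-0.5, -6.0], [0.0, -6.0]]
240 [[0.5, -6.0], [1.0, -5.9], [1.5, -5.8], [2.0, -5.6], [2.5, -5.4], [3.0, -5.2]]
270 [[3.4, -4.9], [3.8, -4.6], [4.2, -4.2], [4.6, -3.8], [4.9, -3.4], [5.2, -3.0]]
300 [[5.4, -2.5], [5.6, -2.0], [5.8, -1.5], [5.9, -1.0], [6.0, -0.5], [6.0, 0.0]]
330 [[6.0, 0.5], [5.9, 1.0], [5.8, 1.5], [5.6, 2.0], [5.4, 2.5], [5.2, 3.0]]
```

```bash
python3 -m crank '[{"gripper":0,"travel":[0,0,0.4],"twist":[0,0,0]},{"gripper":0,"travel":[0,0,0],"twist":[0,0,0]}]'|egrep 'ee_pos|wrist_f'; python3 -m crank '[{"gripper":0,"travel":[4.9,3.4,0],"twist":[0,0,0]},{"gripper":0,"travel":[4.6,3.8,0],"twist":[0,0,0]},{"gripper":0,"travel":[4.2,4.2,0],"twist":[0,0,0]}]'|egrep 'ee_pos|wrist_f'; python3 -m crank '[{"gripper":0,"travel":[3.8,4.6,0],"twist":[0,0,0]},{"gripper":0,"travel":[3.4,4.9,0],"twist":[0,0,0]},{"gripper":0,"travel":[3,5.2,0],"twist":[0,0,0]}]'|egrep 'ee_pos|wrist_f'
```

```text
ee_pos: [0.5673, -0.0408, 0.0745]
wrist_force: [-2.5, 0.3, 6.0]
ee_pos: [0.5813, -0.0521, 0.0745]
wrist_force: [-1.9, 1.5, 5.0]
ee_pos: [0.5915, -0.0671, 0.0744]
wrist_force: [-0.8, 1.6, 7.2]
```

```bash
python3 -m crank '[{"gripper":0,"travel":[2.5,5.4,0],"twist":[0,0,0]},{"gripper":0,"travel":[2,5.6,0],"twist":[0,0,0]},{"gripper":0,"travel":[1.5,5.8,0],"twist":[0,0,0]}]'|egrep 'ee_pos|wrist_f'; python3 -m crank '[{"gripper":0,"travel":[1,5.9,0],"twist":[0,0,0]},{"gripper":0,"travel":[0.5,6,0],"twist":[0,0,0]},{"gripper":0,"travel":[0,6,0],"twist":[0,0,0]}]'|egrep 'ee_pos|wrist_f'
```

```text
ee_pos: [0.5978, -0.0838, 0.0748]
wrist_force: [-0.6, 2.8, 8.7]
ee_pos: [0.5997, -0.1015, 0.0754]
wrist_force: [0.6, 5.4, 11.6]
```

```bash
python3 -m crank '[{"gripper":0,"travel":[0,0,0],"twist":[0,0,0]}]'|egrep 'ee_pos|wrist_f'; python3 -m crank '[{"gripper":0,"travel":[-0.5,6,0],"twist":[0,0,0]},{"gripper":0,"travel":[-1,5.9,0],"twist":[0,0,0]},{"gripper":0,"travel":[-1.5,5.8,0],"twist":[0,0,0]}]'|egrep 'ee_pos|wrist_f'
```

```text
ee_pos: [0.5997, -0.102, 0.0754]
wrist_force: [0.8, 1.8, 9.6]
ee_pos: [0.5972, -0.119, 0.0761]
wrist_force: [0.7, 6.6, 13.8]
```

```bash
for i in 1 2 3; do python3 -m crank '[{"gripper":0,"travel":[0,0,0],"twist":[0,0,0]}]'|egrep 'ee_pos|wrist_f'; done
python3 - <<'E'
from h import *
for n in("top","scene"): cv2.imwrite(f"pics/{n}2.png",bot.camera(n)[:,:,::-1])
cv2.imwrite("pics/s2c.png",cv2.resize(cv2.imread("pics/scene2.png")[110:260,220:420],None,fx=4,fy=4))
E
```

```text
ee_pos: [0.5971, -0.1196, 0.0761]
wrist_force: [0.4, 3.8, 12.9]
ee_pos: [0.5971, -0.1195, 0.0761]
wrist_force: [0.9, 3.4, 14.1]
ee_pos: [0.5971, -0.1195, 0.0761]
wrist_force: [0.6, 2.5, 13.2]
```

View pics/s2c.png

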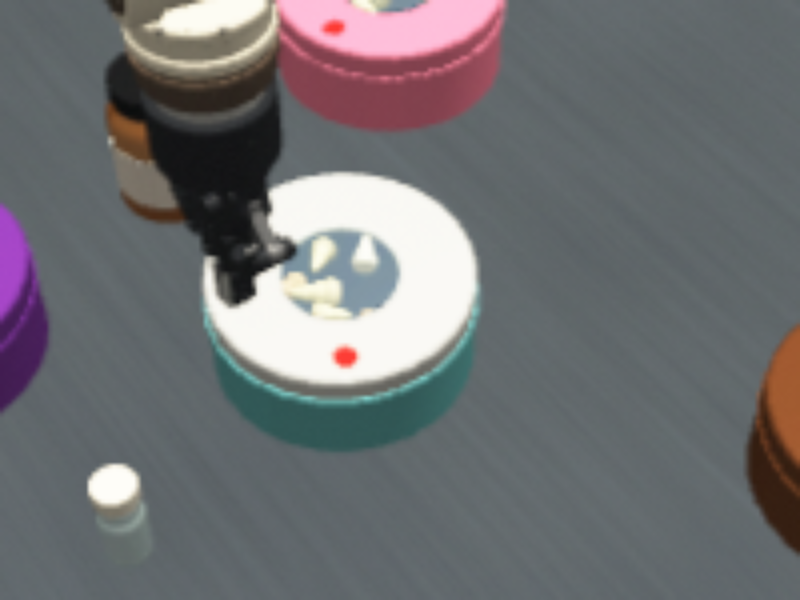

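The dot side is home, with the brass neck gone there. The force is rising because the lid's low side has landed, so I'll ease up slightly and ride on, pushing down fully on the far side.

```bash
python3 -m crank '[{"gripper":0,"travel":[-2,5.6,-0.6],"twist":[0,0,0]},{"gripper":0,"travel":[-2.5,5.4,-0.4],"twist":[0,0,0]},{"gripper":0,"travel":[-3,5.2,0],"twist":[0,0,0]}]'|egrep 'ee_pos|wrist_f'; python3 -m crank '[{"gripper":0,"travel":[-3.4,4.9,-0.3],"twist":[0,0,0]},{"gripper":0,"travel":[-3.8,4.6,0],"twist":[0,0,0]}]'|egrep 'ee_pos|wrist_f'
```

```text
ee_pos: [0.5895, -0.1355, 0.0765]
wrist_force: [2.4, 4.0, 8.8]
ee_pos: [0.582, -0.1453, 0.0764]
wrist_force: [2.7, 2.6, 6.8]
```

```bash
python3 -m crank '[{"gripper":0,"travel":[-4.2,4.2,0],"twist":[0,0,0]},{"gripper":0,"travel":[-4.6,3.8,0],"twist":[0,0,0]},{"gripper":0,"travel":[-4.9,3.4,0],"twist":[0,0,0]},{"gripper":0,"travel":[-5.2,3,0],"twist":[0,0,0]}]'|egrep 'ee_pos|wrist_f'; python3 -m crank '[{"gripper":0,"travel":[-5.4,2.5,0],"twist":[0,0,0]},{"gripper":0,"travel":[-5.6,2,0],"twist":[0,0,0]},{"gripper":0,"travel":[-5.8,1.5,0],"twist":[0,0,0]}]'|egrep 'ee_pos|wrist_f'; python3 -m crank '[{"gripper":0,"travel":[-5.9,1,0],"twist":[0,0,0]},{"gripper":0,"travel":[-6,0.5,0],"twist":[0,0,0]},{"gripper":0,"travel":[-6,0,0],"twist":[0,0,0]}]'|egrep 'ee_pos|wrist_f'
```

```text
ee_pos: [0.5627, -0.1599, 0.0759]
wrist_force: [2.2, 0.9, 4.7]
ee_pos: [0.5453, -0.1658, 0.0755]
wrist_force: [1.9, 0.7, 4.0]
ee_pos: [0.5269, -0.167, 0.0753]
wrist_force: [1.3, -0.6, 4.1]
```

```bash
python3 -m crank '[{"gripper":0,"travel":[-6,-0.5,0.3],"twist":[0,0,0]},{"gripper":0,"travel":[-5.9,-1,0.2],"twist":[0,0,0]},{"gripper":0,"travel":[-5.8,-1.5,0],"twist":[0,0,0]}]'|egrep 'ee_pos|wrist_f'; python3 -m crank '[{"gripper":0,"travel":[-5.6,-2,0.2],"twist":[0,0,0]},{"gripper":0,"travel":[-5.4,-2.5,0.2],"twist":[0,0,0]},{"gripper":0,"travel":[-5.2,-3,0],"twist":[0,0,0]}]'|egrep 'ee_pos|wrist_f'; python3 -m crank '[{"gripper":0,"travel":[0,0,0],"twist":[0,0,0]}]'|egrep 'ee_pos|wrist_f'
```

```text
ee_pos: [0.5093, -0.1639, 0.075]
wrist_force: [2.1, -0.4, 4.8]
ee_pos: [0.4934, -0.1566, 0.0749]
wrist_force: [3.1, -1.7, 7.2]
ee_pos: [0.4929, -0.1563, 0.0749]
wrist_force: [-0.4, -0.3, 8.6]
```

```bash
python3 -m crank '[{"gripper":0,"travel":[-4.9,-3.4,0],"twist":[0,0,0]},{"gripper":0,"travel":[-4.6,-3.8,0],"twist":[0,0,0]},{"gripper":0,"travel":[-4.2,-4.2,0],"twist":[0,0,0]}]'|egrep 'ee_pos|wrist_f'; python3 -m crank '[{"gripper":0,"travel":[-3.8,-4.6,0],"twist":[0,0,0]},{"gripper":0,"travel":[-3.4,-4.9,0],"twist":[0,0,0]},{"gripper":0,"travel":[-3,-5.2,0],"twist":[0,0,0]}]'|egrep 'ee_pos|wrist_f'
```

```text
ee_pos: [0.4797, -0.1453, 0.0749]
wrist_force: [2.6, -2.5, 7.7]
ee_pos: [0.4694, -0.1306, 0.0749]
wrist_force: [1.3, -3.4, 7.2]
```

```bash
python3 -m crank '[{"gripper":0,"travel":[-2.5,-5.4,0],"twist":[0,0,0]},{"gripper":0,"travel":[-2,-5.6,0],"twist":[0,0,0]},{"gripper":0,"travel":[-1.5,-5.8,0],"twist":[0,0,0]}]'|egrep 'ee_pos|wrist_f'; python3 -m crank '[{"gripper":0,"travel":[-1,-5.9,0],"twist":[0,0,0]},{"gripper":0,"travel":[-0.5,-6,0],"twist":[0,0,0]},{"gripper":0,"travel":[0,-6,0],"twist":[0,0,0]}]'|egrep 'ee_pos|wrist_f'; python3 -m crank '[{"gripper":0,"travel":[0.5,-6,0],"twist":[0,0,0]},{"gripper":0,"travel":[1,-5.9,0],"twist":[0,0,0]},{"gripper":0,"travel":[1.5,-5.8,0],"twist":[0,0,0]}]'|egrep 'ee_pos|wrist_f'
```

```text
ee_pos: [0.4633, -0.1139, 0.0749]
wrist_force: [0.8, -3.4, 7.4]
ee_pos: [0.4617, -0.096, 0.0749]
wrist_force: [0.0, -4.5, 8.0]
ee_pos: [0.4646, -0.0783, 0.0748]
wrist_force: [-0.6, -3.7, 8.7]
```

```bash
python3 -m crank '[{"gripper":0,"travel":[2,-5.6,0],"twist":[0,0,0]},{"gripper":0,"travel":[2.5,-5.4,0],"twist":[0,0,0]},{"gripper":0,"travel":[3,-5.2,0],"twist":[0,0,0]},{"gripper":0,"travel":[3.4,-4.9,0],"twist":[0,0,0]},{"gripper":0,"travel":[3.8,-4.6,0],"twist":[0,0,0]},{"gripper":0,"travel":[4.2,-4.2,0],"twist":[0,0,0]}]'|egrep 'ee_pos|wrist_f'; python3 -m crank '[{"gripper":0,"travel":[4.6,-3.8,0],"twist":[0,0,0]},{"gripper":0,"travel":[4.9,-3.4,0],"twist":[0,0,0]},{"gripper":0,"travel":[5.2,-3,0],"twist":[0,0,0]},{"gripper":0,"travel":[5.4,-2.5,0],"twist":[0,0,0]},{"gripper":0,"travel":[5.6,-2,0],"twist":[0,0,0]},{"gripper":0,"travel":[5.8,-1.5,0],"twist":[0,0,0]}]'|egrep 'ee_pos|wrist_f'
```

```text
ee_pos: [0.4832, -0.0484, 0.0748]
wrist_force: [-3.8, -3.0, 8.8]
ee_pos: [0.5144, -0.032, 0.0748]
wrist_force: [-5.9, -1.4, 11.4]
```

```bash
python3 -m crank '[{"gripper":0,"travel":[5.9,-1,0],"twist":[0,0,0]},{"gripper":0,"travel":[6,-0.5,0],"twist":[0,0,0]},{"gripper":0,"travel":[6,0,0],"twist":[0,0,0]},{"gripper":0,"travel":[6,0.5,0],"twist":[0,0,0]},{"gripper":0,"travel":[5.9,1,0],"twist":[0,0,0]},{"gripper":0,"travel":[5.8,1.5,0],"twist":[0,0,0]}]'|egrep 'ee_pos|wrist_f'; python3 -m crank '[{"gripper":0,"travel":[5.6,2,0],"twist":[0,0,0]},{"gripper":0,"travel":[5.4,2.5,0],"twist":[0,0,0]},{"gripper":0,"travel":[5.2,3,0],"twist":[0,0,0]},{"gripper":0,"travel":[0,0,0],"twist":[0,0,0]}]'
```

```text
ee_pos: [0.55, -0.0331, 0.0748]
wrist_force: [-4.4, 2.2, 10.7]
time: 16.12
ee_pos: [0.5668, -0.0407, 0.0749]
tcp_rot: [-180.0, 0.0, -0.0]
wrist_force: [-0.9, 0.7, 8.8]
opening: 0.0001
grasp_force: 4.2
```

Back at the dot and landed. There is plenty of time, so I'll ride once more over the 0–120° sector, where I eased off.

```bash
python3 -m crank '[{"gripper":0,"travel":[4.9,3.4,0],"twist":[0,0,0]},{"gripper":0,"travel":[4.6,3.8,0],"twist":[0,0,0]},{"gripper":0,"travel":[4.2,4.2,0],"twist":[0,0,0]},{"gripper":0,"travel":[3.8,4.6,0],"twist":[0,0,0]},{"gripper":0,"travel":[3.4,4.9,0],"twist":[0,0,0]},{"gripper":0,"travel":[3,5.2,0],"twist":[0,0,0]}]'|egrep 'ee_pos|wrist_f'; python3 -m crank '[{"gripper":0,"travel":[2.5,5.4,0],"twist":[0,0,0]},{"gripper":0,"travel":[2,5.6,0],"twist":[0,0,0]},{"gripper":0,"travel":[1.5,5.8,0],"twist":[0,0,0]},{"gripper":0,"travel":[1,5.9,0],"twist":[0,0,0]},{"gripper":0,"travel":[0.5,6,0],"twist":[0,0,0]},{"gripper":0,"travel":[0,6,0],"twist":[0,0,0]}]'|egrep 'ee_pos|wrist_f'
```

```text
ee_pos: [0.5905, -0.0664, 0.0748]
wrist_force: [-1.2, 3.8, 8.5]
ee_pos: [0.5983, -0.1011, 0.0749]
wrist_force: [0.1, 4.3, 8.5]
```

```bash
python3 -m crank '[{"gripper":0,"travel":[-0.5,6,0],"twist":[0,0,0]},{"gripper":0,"travel":[-1,5.9,0],"twist":[0,0,0]},{"gripper":0,"travel":[-1.5,5.8,0],"twist":[0,0,0]},{"gripper":0,"travel":[-2,5.6,0],"twist":[0,0,0]},{"gripper":0,"travel":[-2.5,5.4,0],"twist":[0,0,0]},{"gripper":0,"travel":[-3,5.2,0],"twist":[0,0,0]}]'|egrep 'ee_pos|wrist_f'
```

```text
ee_pos: [0.588, -0.1351, 0.0749]
wrist_force: [2.1, 3.1, 6.7]
```

The tip now rides at 74.9 mm all round with light force, so the lid is home. Lifting off, taking a last look, then handing in.

```bash
python3 -m crank '[{"gripper":0,"travel":[0,0,-10],"twist":[0,0,0]},{"gripper":0,"travel":[0,0,-40],"twist":[0,0,0]},{"gripper":0,"travel":[0,0,-50],"twist":[0,0,0]},{"gripper":0,"travel":[-50,0,-30],"twist":[0,0,0]},{"gripper":0,"travel":[-50,0,0],"twist":[0,0,0]},{"gripper":0,"travel":[0,0,0],"twist":[0,0,0]},{"gripper":0,"travel":[0,0,0],"twist":[0,0,0]}]'
python3 - <<'E'
from h import *
im=bot.camera("scene")[:,:,::-1]
cv2.imwrite("pics/s3c.png",cv2.resize(im[110:260,220:420],None,fx=4,fy=4))
E
```

```text
time: 19.25
ee_pos: [0.4882, -0.1355, 0.2046]
tcp_rot: [180.0, -0.0, -0.0]
wrist_force: [0.7, 0.2, -0.2]
opening: 0.0
grasp_force: 0.0
```

View pics/s3c.png

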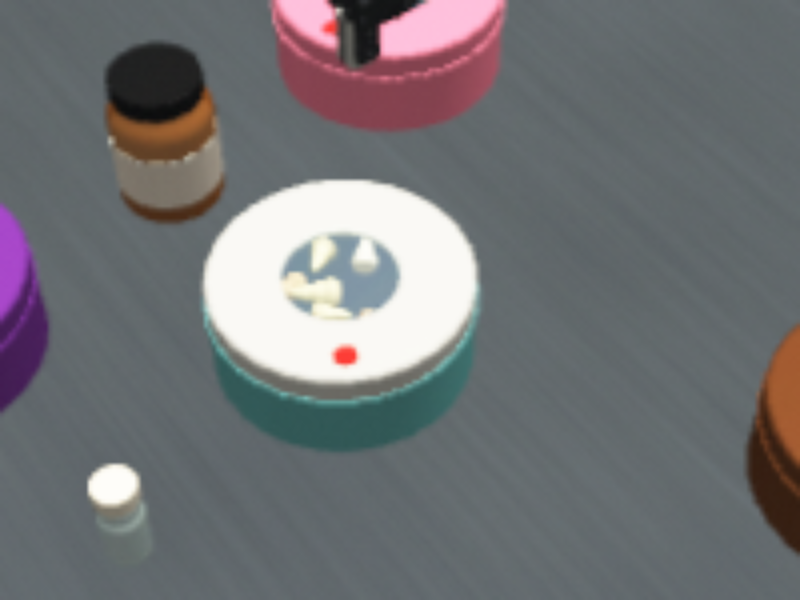

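The lid (centre about (341,280) in the crop) sits level with no brass showing, and the jar and vial are where they were.

```bash
python3 -c "
from workcell import bot
print(bot.job_done())"
```

```text
the job is handed in; nothing more can be done
None
```

The job is handed in, with no verdict returned: I pressed the lid down clockwise from dot to dot, then went over the first 120° again; the fingertips last rode at about 75 mm all round, and the highest force I read was about 14 N.

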